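# Post the returned balm tins through the lever-lid bin

## Task

Put all the balm tins from the compartment tray into the returns bin. The bin is loaded by its steel chute, one tin to a lane against the shut lid: with one or more tins waiting there, press the red lever at its side down and hold it while they slide in under the raised lid, then let it go so that the lid closes; repeat until every tin is inside and the lid is shut. Work the lid only by the lever, never by pushing or pulling the lid itself, and leave the rubber stamp and the candle where they are.

Things in the scene. Friction and masses are not known exactly. Their poses are not given: they have to be found in the camera images.
- returns_bin: Fixed light-wood box on the robot's left or right. Axes at yaw 0: x away from the robot, y left, z up; yaw up to 0.2 rad. Origin on the table under the outer face of its front wall; all bin offsets below are in this frame, in mm. Outside x 0 to 145, y -84 to 124, 130 high (front wall 81); inside x 6 to 139, y -78 to 118, floor z 6.
- chute_top (a point): Slippery steel chute before the bin; this point: upper end of its middle lane. Bin frame, mm: it slopes down at 25 degrees (0.436 rad) to the bin: surface z 85 at x 0, z 143 at its upper, robot end x -125. Three lanes, centres y -45, 20, 85, each 61 wide between rails 10 high. A tin laid in a lane slides down and stops against the lid's skirt; one fits there per lane.
- chute_foot (a point): Point on the chute's surface at its lower end, middle lane (bin frame x 0, y 20, z 85 mm).
- lid_angle (a joint): Lid angle, rad: 0 shut, 0.77 fully raised. Clear panel with green edges, hinged on the bin's far rim (z 133 mm); the green skirt on its front edge, 44 mm deep, closes the foot of the chute when shut and clears the tins from about 0.4. Geared to the lever: lid = 2.2 x lever. It closes as soon as the lever is let go.
- bin_lid: The lid's clear panel and green skirt, 145 x 204 mm; origin on the hinge line.
- lever_angle (a joint): Angle of the lid-lift lever, rad: 0 up (rest), 0.35 fully down (stop). A spring returns it; about 4 N on the pad starts it, about 6 N holds it down.
- bin_lever: Lid-lift lever: a steel arm on the bin's -y side, origin at its pivot (bin frame x 75, y -110, z 100 mm), with a red pad 44 x 44 x 8 mm at its robot-side end, 115 mm from the pivot; pad centre at bin frame x -40, y -140 mm. Pressed straight down from above it sinks 39 mm and moves 7 mm away from the robot (towards bin +x).
- lever_top (a point): Centre of the red pad's upper face, z 110 mm with the lever up, about 71 mm with it fully down.
- tray: Fixed wooden tray, 228 (its x) x 268 (y) mm, 2 rows along x by 4 along y of compartments, each about 108 x 62 mm; floor at z 4 mm, walls 4 mm thick, their tops at z 12 mm. Origin on the table under its centre; yaw varies by up to 0.2 rad.
- stamp: Rubber stamp with a turned wooden knob, 30 x 42 x 66 mm, origin under it. Leave alone.
- candle: Pink jar candle in a clear glass, 76 mm across, 90 mm high, origin under it. Leave alone.
- tin_0: Round balm tin with a dark green top, 54 mm across, 21 mm high, 48 g; origin at the centre of its underside, z up through its top. Starts flat in a compartment of the tray; may be absent.
- tin_1: Round balm tin with a gold-yellow top, 54 mm across, 21 mm high, 48 g; origin at the centre of its underside, z up through its top. Starts flat in a compartment of the tray; may be absent.
- tin_2: Round balm tin with a reddish-brown top, 54 mm across, 21 mm high, 48 g; origin at the centre of its underside, z up through its top. Starts flat in a compartment of the tray; may be absent.
- tin_3: Round balm tin with a dark green top, 54 mm across, 21 mm high, 48 g; origin at the centre of its underside, z up through its top. Starts flat in a compartment of the tray; may be absent.
- tin_4: Round balm tin with a gold-yellow top, 54 mm across, 21 mm high, 48 g; origin at the centre of its underside, z up through its top. Starts flat in a compartment of the tray; may be absent.
- tin_5: Round balm tin with a reddish-brown top, 54 mm across, 21 mm high, 48 g; origin at the centre of its underside, z up through its top. Starts flat in a compartment of the tray; may be absent.
- tin_6: Round balm tin with a dark green top, 54 mm across, 21 mm high, 48 g; origin at the centre of its underside, z up through its top. Starts flat in a compartment of the tray; may be absent.
- tin_7: Round balm tin with a gold-yellow top, 54 mm across, 21 mm high, 48 g; origin at the centre of its underside, z up through its top. Starts flat in a compartment of the tray; may be absent.
There are look-alikes about, which are no part of the job. What is shaped like the tin_5 but blue or purple is not meant.

How it is judged:
By the outcome, as a careful person would: the job done as asked, in the order asked, and still so for the second after the job is handed in, with the robot touching nothing.
Of tin_0, tin_1, tin_2, tin_3, tin_4, tin_5, tin_6, tin_7 only 5 to 7 are there at a start; the rules pass over those that are not, and their reading is None.
At some moment in a run one of tin_0, tin_1, tin_2, tin_3, tin_4, tin_5, tin_6, tin_7 may be knocked a few centimetres aside while the robot is not near it.
Once in a run the grip may slacken for a moment while it holds something.
It also fails if it takes over 210 s, if anything falls off the work surface, if the arm or the gripper's body presses on something with over 40 N, if the wrist force passes 120 N, or if a joint passes its speed limit or range.

## Robot

A 6-joint arm with a two-finger parallel gripper is mounted at the origin on a cart in front of the work surface, level with it; the furniture and walls round the work are solid. World frame = base frame: x ahead of the robot, y to its left, z up, the work surface at z = 0. Lengths are in m, angles in degrees, forces in N, time in s.
With the tool pointing down it reaches from about 0.3 to 0.75 m from the base axis. Payload 8.5 kg.
Tool frame: the origin (TCP) lies at the very end of the fingers, on their centre line; the grasp point (between the pads) lies 19 mm behind it (env.tcp_to_grasp is the distance from the TCP to the grasp point, in m); z points along the fingers, y is the line along which they close (so a half turn about z gives the same grasp; the last joint's range is limited). The gripper opens to 85 mm and grips with 20 to 120 N. Pads are 22 mm wide; open, the fingers measure 114 mm over their backs; the gripper's body (76 mm by 85 mm) begins 54 mm behind the grasp point. The pads swing forward as they close: fully open they stand 13 mm farther back than shut.
Start: joints at [-12.336, 21.807, 74.336, -0, 83.858, -12.336], TCP at [0.55, 0, 0.231] pointing down, gripper open.
Joint ranges: [-178.18, 178.18], [-50.72, 133.34], [12.68, 142.11], [-81.47, 261.47], [9.98, 163.14], [-165.26, 165.26]. Speed limits (degrees/s): [136.94, 136.94, 180, 180, 180, 180].

## Interface

Orientations are given as a 3x3 rotation matrix whose columns are the frame's x, y, z axes.
In Python, from rig import status, get_image, env gives the robot as it stands.
- The arm moves only by the shell command python3 -m handwheel 'ROWS' [FORCE]. ROWS is text: rows parted by semicolons, each of 7 numbers parted by spaces: the shift along the world's x, y, z in cm, then the turn, a rotation vector about the world's x, y, z in degrees, then the opening, from 0 (shut) to 1 (fully open). In form: dx dy dz wx wy wz gripper; .... A call has 1 to 8 rows; each row is the pose to reach, as a shift and turn from the pose commanded when the call began; what a row does not reach only later rows make up. A row lasts 1/12 s, in which the tool goes at most 41.7 mm and 7.16 degrees, less where a joint would pass 70% of its speed; a pose out of reach is approached as far as the arm can. A call with a gripper value outside its range is refused whole. The fingers move at their own pace and stop on an object; FORCE is the grip in N (left out, the last holds). Time passes only in rows, so rows that repeat a pose let the fingers close. It gives the time, the measured TCP pose, the force, the opening and the grip force at its end, in the units of the state.
- status.observe(): the state, without advancing time (a new reading comes with each control period).
- get_image(name): name is "scene" or "side" or "wrist"; returns a dict with "color" (480x640x3 uint8, red, green, blue), "vertical_fov" (degrees; the focal length in pixels is half the picture's height over the tangent of half this angle, whatever the lens; pixels are square), "cx", "cy" (the principal point, pixels), "k1" (the pictures are not rectified: a ray, as slopes to the right and down, at radius r is drawn at 1 + k1 r^2 times it, then the intrinsics apply), "xyz" and "orientation" of the camera in the world. Camera axes: x right, y down, z forward; pixel columns grow to the right and rows downward; lengths in m; the calibration is good to about 2 mm. A picture is of the moment at which its call begins. There is no depth.
- env.close_job(): hands the job in; it is judged then, once.
The state is a dict: "time_s": time; "q": joint angles; "qvel": joint speeds; "joint_efforts": joint torques, N m; "position": TCP position; "tool_rot": TCP orientation; "ft_force": force on the tool from outside, world axes, zero at the start; "wrist_torque": the same for the moment, N m; "grip_width": finger opening in m; "gripper_force": force on a finger pad.
Only numpy, scipy, OpenCV 4.12 (cv2) and the standard library are available. Lean on these libraries where they do the work, as an engineer would, in place of code of your own. Each camera call takes 0.05 s, during which the arm holds its last target. There are 200 camera calls.

## Working session

There is one attempt and no reset: what is moved stays moved. The work goes in short steps, Python scripts to look and compute and a shell command to move; the robot and the scene stay as the last step left them, time stands still between calls to the robot, and variables do not carry over. Pictures are saved under pics/ and viewed, at most 14 in all, crops included, and the job is handed in when it is done.

```bash
ls; mkdir -p pics; cat > h.py <<'E'
import numpy as np, cv2
from rig import status, get_image, env
def snap(n,f=None):
    im=get_image(n)
    if f: cv2.imwrite('pics/'+f,cv2.cvtColor(im['color'],cv2.COLOR_RGB2BGR))
    return im
def ray(im,u,v):
    f=240/np.tan(np.radians(im['vertical_fov'])/2)
    d=np.array([(u-im['cx'])/f,(v-im['cy'])/f]); s=d.copy()
    for _ in range(20): s=d/(1+im['k1']*(s@s))
    R=np.array(im['orientation']); return np.array(im['xyz']),R@np.array([s[0],s[1],1])
def onz(im,u,v,z):
    o,d=ray(im,u,v); return o+d*(z-o[2])/d[2]
def proj(im,p):
    f=240/np.tan(np.radians(im['vertical_fov'])/2)
    c=np.array(im['orientation']).T@(np.array(p)-np.array(im['xyz'])); s=c[:2]/c[2]
    s=s*(1+im['k1']*(s@s)); return s[0]*f+im['cx'],s[1]*f+im['cy']
E
python3 - <<'E'
from h import *
np.set_printoptions(precision=3,suppress=True)
for n in ['scene','side','wrist']:
    im=snap(n,n+'0.png'); print(n,im['vertical_fov'],im['k1'],np.array(im['xyz']),np.array(im['orientation']).tolist())
print(status.observe())
E
```

```text
pics
scene 57.284429026685665 0.002458626339929779 [ 0.198 -0.825  0.583] [[0.8848530327267884, -0.2271287154954188, 0.4067525747571935], [-0.4657352848290719, -0.4102564450209481, 0.7840792649878948], [-0.011214050980289039, -0.8832339417822296, -0.4687985165766169]]
side 49.43238282346136 -0.12886213290669518 [-0.048  0.831  0.859] [[-0.8095513745126695, -0.3412042732188645, 0.4777093425523874], [-0.586543673261371, 0.4363639589896954, -0.6823144543770837], [0.024353467549934563, -0.8325659969227821, -0.5533902505341672]]
wrist 64.73924098363213 -0.07664197682311291 [0.549 0.08  0.373] [[0.9999985627986977, -0.0005626627228322639, -0.0015993158525461645], [-0.0010251844158106383, -0.952003773181486, -0.30608457139347023], [-0.0013503323477757022, 0.30608577108201407, -0.9520029817934799]]
{'time_s': 0.15, 'q': array([-12.336,  21.833,  74.372,  -0.002,  83.858, -12.335]), 'qvel': array([ 0.041, -0.132, -0.073,  0.04 , -0.013, -0.044]), 'joint_efforts': array([  0.002, -44.862, -23.134,  -0.   ,   0.004,  -0.   ]), 'position': array([0.55 , 0.   , 0.231]), 'tool_rot': array([[ 0.   ,  1.   , -0.001],
       [ 1.   , -0.   ,  0.   ],
       [ 0.   , -0.001, -1.   ]]), 'ft_force': array([-0.282, -0.732,  0.771]), 'wrist_torque': array([-0.011, -0.031, -0.011]), 'gripper_force': 0.0, 'grip_width': 0.08541173461024498}
```

View pics/scene0.png

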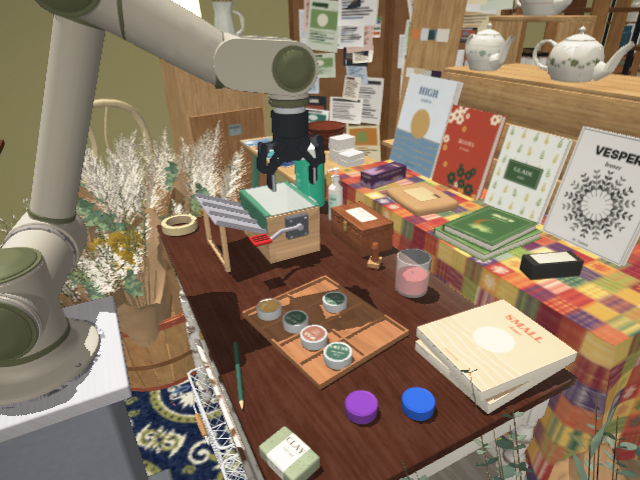

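View pics/side0.png

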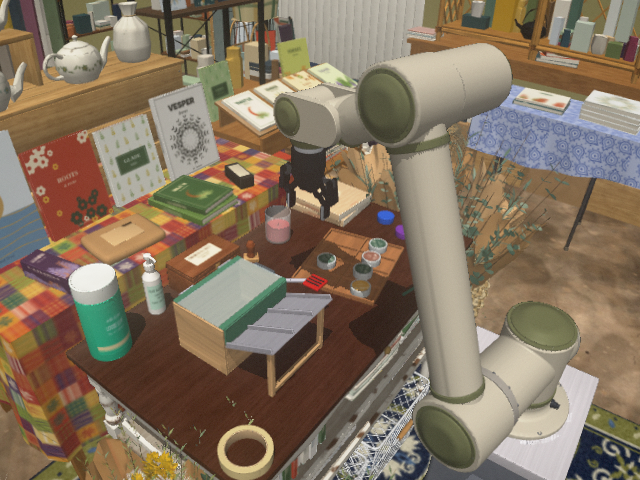

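Scene view: tins at gold (269,309), green (335,301), (295,321), (338,355), brown (314,337). Look-alikes: purple (361,407) and blue (418,404), outside the tray. Bin is on the left with the pad at (262,239). Next: close crops.

```bash
python3 - <<'E'
import cv2,numpy as np
a=cv2.imread('pics/scene0.png');b=cv2.imread('pics/side0.png')
A=cv2.resize(a[270:390,235:415],(800,533),interpolation=cv2.INTER_CUBIC)
cv2.imwrite('pics/c1.png',A)
L=cv2.resize(a[170:290,190:330],(700,600),interpolation=cv2.INTER_CUBIC)
R=cv2.resize(b[250:400,165:365],(800,600),interpolation=cv2.INTER_CUBIC)
cv2.imwrite('pics/c2.png',L);cv2.imwrite('pics/c3.png',R)
E
```

```text
(no output)
```

View pics/c1.png

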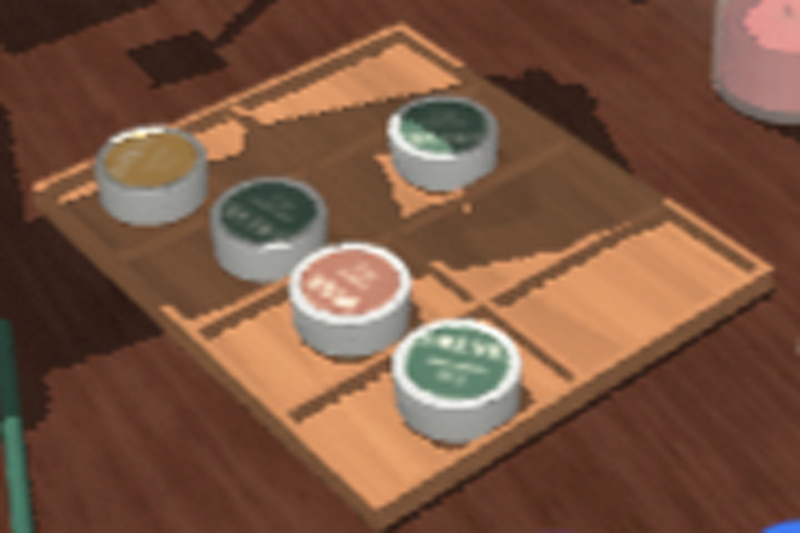

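View pics/c2.png

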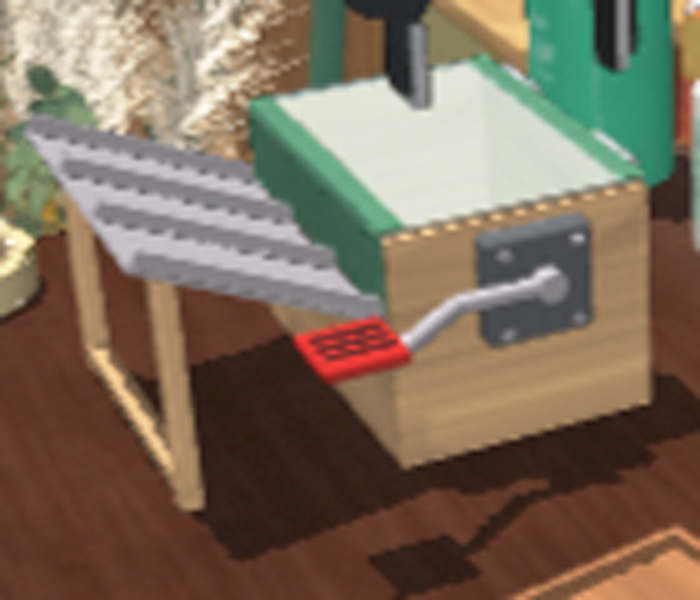

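View pics/c3.png

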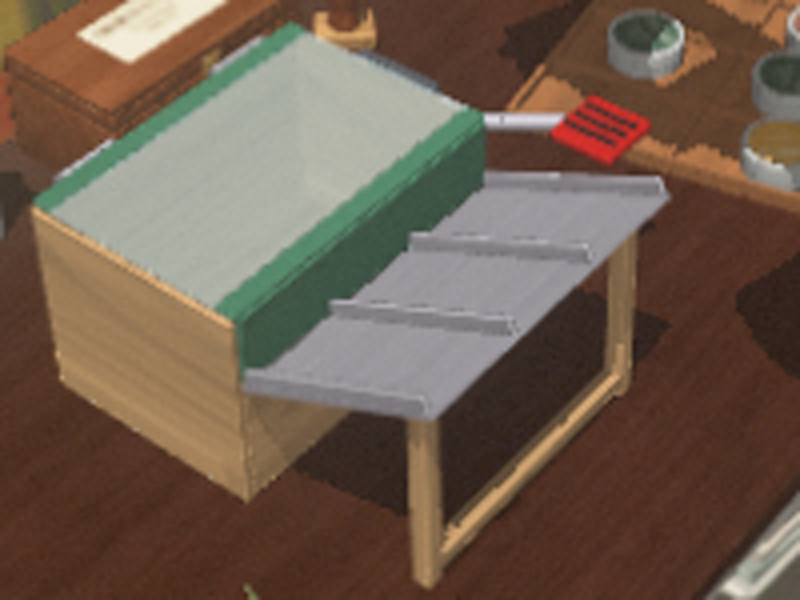

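```bash
cat > fit.py <<'E'
from h import *
from scipy.optimize import least_squares
import pickle
np.set_printoptions(precision=4,suppress=True)
S=snap('scene');D=snap('side')
c2=lambda u,v:(190+u/5,170+v/5); c3=lambda u,v:(165+u/4,250+v/4); c1=lambda u,v:(235+u/4.444,270+v/4.442)
obs=[(S,(0,-84,0),c2(403,467)),(S,(145,-84,0),c2(652,402)),(S,(-40,-140,110),c2(356,344)),
(D,(0,124,0),c3(248,498)),(D,(145,124,0),c3(62,380)),(D,(-40,-140,110),c3(602,128))]
def w(p,b):
    c,s=np.cos(p[2]),np.sin(p[2]); b=np.array(b)/1000; return np.array([p[0]+c*b[0]-s*b[1],p[1]+s*b[0]+c*b[1],b[2]])
f=lambda p:np.concatenate([np.array(proj(i,w(p,b)))-o for i,b,o in obs])
r=least_squares(f,[.5,.2,0]);B=r.x;print('bin',B,r.fun)
for n,b in dict(pad=(-40,-140,110),ct=(-125,20,143),cf=(0,20,85),toprail=(-125,-45,143)).items(): print(n,w(B,b))
tins=dict(gold=(151,161),gA=(445,126),gB=(270,212),brown=(350,284),gC=(457,361))
for k,(u,v) in tins.items(): print(k,onz(S,*c1(u,v),.025))
tr=[(38,190),(400,28),(770,270),(382,520)]
C=np.array([onz(S,*c1(*t),.012) for t in tr]);print(C,C.mean(0),np.linalg.norm(C-np.roll(C,1,0),axis=1))
# side check: silver/whitish tin tops -> project
for k,(u,v) in tins.items(): print(k,proj(D,onz(S,*c1(u,v),.025)))
E
python3 fit.py
```

```text
bin [0.5225 0.1924 0.0058] [-0.0341  0.2805 -0.1635 -0.0508 -0.9219 -0.5674  0.089   0.192  -0.2285
 -0.2606 -0.2857 -1.5653]
pad [0.4833 0.0521 0.11  ]
ct [0.3974 0.2116 0.143 ]
cf [0.5224 0.2124 0.085 ]
toprail [0.3978 0.1466 0.143 ]
gold [ 0.4411 -0.095   0.025 ]
gA [ 0.5782 -0.1373  0.025 ]
gB [ 0.4749 -0.158   0.025 ]
brown [ 0.4847 -0.2209  0.025 ]
gC [ 0.5019 -0.2856  0.025 ]
[[ 0.3907 -0.0738  0.012 ]
 [ 0.6097 -0.0298  0.012 ]
 [ 0.6615 -0.2883  0.012 ]
 [ 0.4405 -0.3365  0.012 ]] [ 0.5256 -0.1821  0.012 ] [0.2674 0.2234 0.2636 0.2261]
gold (np.float64(361.2605697466215), np.float64(284.33058888011414))
gA (np.float64(326.46183045051714), np.float64(257.30384519900184))
gB (np.float64(362.77464477908103), np.float64(267.6490262419979))
brown (np.float64(371.5626832746434), np.float64(255.43346212799008))
gC (np.float64(377.8425432013228), np.float64(242.7951539811183))
```

Fit is consistent (bin yaw ≈0, tray yaw ≈0.2 rad). I'll check the wrist view for close detection.

```bash
cat > tins.py <<'E'
from h import *
import sys
def find(n='wrist',f=None):
    im=snap(n,f); hsv=cv2.cvtColor(im['color'],cv2.COLOR_RGB2HSV)
    # tray polygon (walls top)
    T=np.array([.5256,-.1821]);c,s=np.cos(.2),np.sin(.2);R=np.array([[c,-s],[s,c]])
    m=((hsv[...,1]<70)&(hsv[...,2]>75)).astype(np.uint8)
    poly=[proj(im,[*(T+R@np.array(q)),.015]) for q in [(-.13,-.15),(.13,-.15),(.13,.15),(-.13,.15)]]
    k=np.zeros_like(m);cv2.fillPoly(k,[np.int32(np.clip(poly,-2000,2000))],1);m=m&k
    m=cv2.morphologyEx(m,cv2.MORPH_CLOSE,np.ones((5,5)))
    out=[]
    for ct in cv2.findContours(m,cv2.RETR_EXTERNAL,cv2.CHAIN_APPROX_NONE)[0]:
        h=cv2.convexHull(ct);a=cv2.contourArea(h)
        if a<200: continue
        M=cv2.moments(h);u,v=M['m10']/M['m00'],M['m01']/M['m00'];p=onz(im,u,v,.0145)
        out.append((u,v,a,p[:2],R.T@(p[:2]-T)))
    return out
if __name__=='__main__':
    np.set_printoptions(precision=4,suppress=True)
    for n in sys.argv[1:]:
        print(n)
        for o in find(n,n+'_t.png'): print('%.0f %.0f area %.0f'%o[:3],'world',o[3],'tray',o[4])
E
python3 tins.py wrist side
```

```text
wrist
265 378 area 5457 world [ 0.4834 -0.1957] tray [-0.0441 -0.0049]
349 330 area 2106 world [ 0.5779 -0.1331] tray [0.061  0.0377]
210 305 area 3470 world [ 0.4301 -0.1027] tray [-0.0778  0.0968]
side
326 261 area 264 world [ 0.5786 -0.1364] tray [0.0611 0.0343]
367 267 area 1282 world [ 0.4727 -0.1795] tray [-0.0513  0.013 ]
```

View pics/wrist0.png

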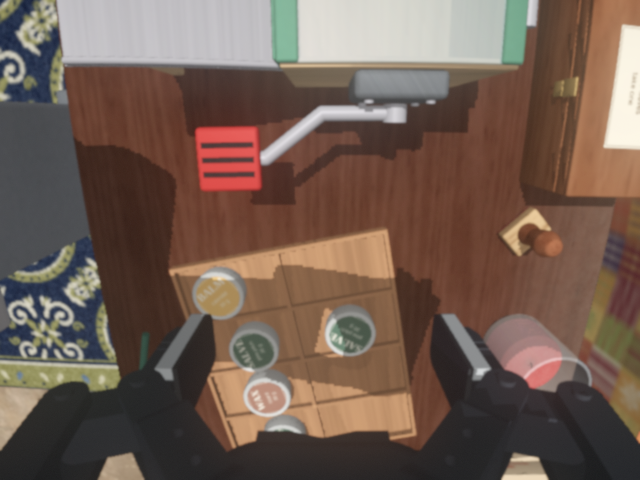

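Wrist view shows five tins: gold (219,293), green (350,330), green (254,347), brown (268,394), green (287,430). The pad is at (229,158) and the stamp and candle are clear to the right. Next: circle-based detection of tin tops.

```bash
cat > tins.py <<'E'
from h import *
import sys
T=np.array([.5256,-.1821]);c,s=np.cos(.2),np.sin(.2);R=np.array([[c,-s],[s,c]])
def find(f='w.png',z=.025):
    im=snap('wrist',f); g=cv2.medianBlur(cv2.cvtColor(im['color'],cv2.COLOR_RGB2GRAY),3)
    h=im['xyz'][2]-z; fpx=240/np.tan(np.radians(im['vertical_fov'])/2); r=.027*fpx/h*.97
    C=cv2.HoughCircles(g,cv2.HOUGH_GRADIENT_ALT,1.5,r,param1=150,param2=.6,minRadius=int(r*.75),maxRadius=int(r*1.15))
    out=[]
    for u,v,rr in (C[0] if C is not None else []):
        p=onz(im,u,v,z)[:2]; t=R.T@(p-T)
        if abs(t[0])<.13 and abs(t[1])<.15: out.append((u,v,rr,p,t,im['color'][int(v)-6:int(v)+6,int(u)-6:int(u)+6].mean((0,1)) if 6<v<474 else None))
    return out
if __name__=='__main__':
    np.set_printoptions(precision=4,suppress=True)
    s=status.observe(); print('t',s['time_s'],'tcp',s['position'])
    for o in find(): print('%.0f %.0f r %.0f'%o[:3],'world cm',o[3]*100,'from tcp cm',(o[3]-s['position'][:2])*100,'tray',o[4],o[5])
E
python3 tins.py
```

```text
t 0.35 tcp [0.5499 0.     0.2312]
216 294 r 26 world cm [44.0943 -8.5271] from tcp cm [-10.8981  -8.5279] tray [-0.0637  0.1117] [170.3542 144.1389 100.6528]
350 330 r 25 world cm [ 57.7436 -12.655 ] from tcp cm [  2.7511 -12.6557] tray [0.0618 0.0441] [ 90.7917 100.5972  87.5486]
267 392 r 25 world cm [ 48.6852 -20.5668] from tcp cm [ -6.3072 -20.5675] tray [-0.0427 -0.0154] [190.8194 149.2639 131.3681]
252 354 r 25 world cm [ 47.3264 -15.6261] from tcp cm [ -7.666  -15.6268] tray [-0.0462  0.0357] [ 94.7014 103.1042  90.1944]
```

```bash
python3 - <<'E'
from h import *
np.set_printoptions(precision=4,suppress=True)
W=snap('wrist');S=snap('scene');D=snap('side')
print('cxcy',[(i['cx'],i['cy']) for i in (W,S,D)])
print('pad',onz(W,229,158,.11)); print('traycorners',onz(W,172,270,.012),onz(W,388,231,.012),onz(W,414,434,.012))
for k,p in dict(gold=(.4411,-.095),gA=(.5782,-.1373),gB=(.4749,-.158),br=(.4847,-.2209)).items(): print(k,'wrist pix of scene est',proj(W,[*p,.025]))
print(onz(W,268,394,.025),onz(W,254,347,.025),onz(W,350,330,.025),onz(W,219,293,.025))
E
```

```text
cxcy [(322.40995377544533, 244.2814250773383), (325.0511410394784, 241.33998570401593), (311.4895579601451, 235.97072905547083)]
pad [0.4853 0.0573 0.11  ]
traycorners [ 0.393  -0.0644  0.012 ] [ 0.6144 -0.0227  0.012 ] [ 0.6617 -0.282   0.012 ]
gold wrist pix of scene est (np.float64(216.99916107728313), np.float64(302.60646038240947))
gA wrist pix of scene est (np.float64(349.9452461313807), np.float64(338.86717980004005))
gB wrist pix of scene est (np.float64(253.5851251195997), np.float64(355.3554782579368))
br wrist pix of scene est (np.float64(265.80903404457354), np.float64(402.31758331452966))
[ 0.4878 -0.2092  0.025 ] [ 0.476  -0.1475  0.025 ] [ 0.578  -0.1266  0.025 ] [ 0.4442 -0.0842  0.025 ]
```

Wrist camera carries a constant ~8 px vertical bias, while scene and side agree with each other; I'll use the scene estimates and start on the gold tin, checking from close.

```bash
sed -i 's/p=onz(im,u,v,z)\[:2\]/p=onz(im,u,v+8.5,z)[:2]/' tins.py; python3 -m handwheel '-2 -2 -3 0 0 3 0.95; -5 -4 -6 0 0 7 0.95; -8 -7 -9 0 0 11.3 0.95; -10.9 -9.5 -12 0 0 11.3 0.95; -10.9 -9.5 -12 0 0 11.3 0.95; -10.9 -9.5 -12 0 0 11.3 0.95; -10.9 -9.5 -12 0 0 11.3 0.95; -10.9 -9.5 -12 0 0 11.3 0.95' 40; python3 tins.py; cp pics/w.png pics/w1.png
```

```text
time_s: 1.22
position: [0.4419, -0.0951, 0.112]
tool_rot: [[-0.196, 0.981, 0.002], [0.981, 0.196, -0.001], [-0.001, 0.001, -1.0]]
ft_force: [0.4, -0.3, 0.5]
grip_width: 0.0809
gripper_force: 0.0
t 1.2167 tcp [ 0.4419 -0.0951  0.112 ]
326 242 r 41 world cm [44.3117 -9.2571] from tcp cm [0.1222 0.253 ] tray [-0.0631  0.1041] [255.     248.75   189.0139]
351 330 r 37 world cm [ 47.3324 -15.28  ] from tcp cm [ 3.1429 -5.7699] tray [-0.0454  0.0391] [121.1042 129.0347 113.2639]
496 327 r 37 world cm [ 57.417  -13.1676] from tcp cm [13.2275 -3.6575] tray [0.0576 0.0398] [171.125  189.8264 170.9097]
292 315 r 39 world cm [ 43.1462 -14.9014] from tcp cm [-1.0433 -5.3913] tray [-0.0857  0.0511] [167.2986 127.9306  95.7847]
346 399 r 36 world cm [ 48.3287 -21.2031] from tcp cm [  4.1393 -11.6931] tray [-0.0474 -0.0209] [147.875  113.5208  99.6736]
326 242 r 34 world cm [44.3117 -9.2571] from tcp cm [0.1222 0.253 ] tray [-0.0631  0.1041] [255.     248.75   189.0139]
```

View pics/w1.png

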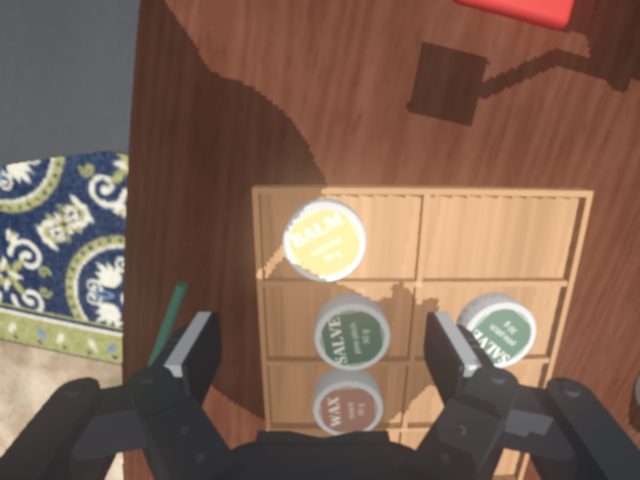

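Gold tin at (325,241), between and under the open fingers, agreeing within 3 mm. Descend and grip.

```bash
python3 -m handwheel '0.1 0.1 -4 0 0 0 0.95; 0.1 0.1 -8 0 0 0 0.95; 0.1 0.1 -10.2 0 0 0 0.95; 0.1 0.1 -10.2 0 0 0 0.95; 0.1 0.1 -10.2 0 0 0 0.95; 0.1 0.1 -10.2 0 0 0 0.3; 0.1 0.1 -10.2 0 0 0 0.3; 0.1 0.1 -10.2 0 0 0 0.3' 40; python3 -m handwheel '0 0 0 0 0 0 0.3; 0 0 0 0 0 0 0.3; 0 0 0 0 0 0 0.3; 0 0 0 0 0 0 0.3' 40
```

```text
time_s: 1.93
position: [0.443, -0.0943, 0.0112]
tool_rot: [[-0.196, 0.981, 0.003], [0.981, 0.196, -0.002], [-0.002, 0.003, -1.0]]
ft_force: [-1.2, 1.5, 11.3]
grip_width: 0.052
gripper_force: 39.7
time_s: 2.27
position: [0.443, -0.0943, 0.0113]
tool_rot: [[-0.196, 0.981, 0.004], [0.981, 0.196, -0.002], [-0.002, 0.003, -1.0]]
ft_force: [-1.0, 3.0, 11.2]
grip_width: 0.0516
gripper_force: 39.7
```

```bash
python3 -m handwheel '0 0 3 0 0 0 0.3; 0 0 6 0 0 7 0.3; 0 1 10 0 0 14 0.3; 0 3 14 0 0 21 0.3; 0 6 17 0 0 28 0.3; 0 9 20 0 0 35 0.3; 0 12 22 0 0 42 0.3; 0 15 24 0 0 49 0.3'; python3 -m handwheel '0 3 0 0 0 7 0.3; 0 6 0 0 0 14 0.3; 0 10 0 0 0 21 0.3; 0 14 0 0 0 28 0.3; 0 18 0 0 0 30 0.3; 0 22.1 0 0 0 30 0.3; 0 22.1 0 0 0 30 0.3; 0 22.1 0 0 0 30 0.3'; python3 -m handwheel '0.3 0 -1 0 5 0 0.3; 0.6 0 -2 0 11 0 0.3; 1 0 -4 0 17 0 0.3; 1.4 0 -6 0 24 0 0.3; 1.4 0 -6.5 0 25 0 0.3; 1.4 0 -6.5 0 25 0 0.3; 1.4 0 -6.5 0 25 0 0.3'; python3 - <<'E'
from h import *
snap('side','s1.png');snap('wrist','w2.png')
E
```

```text
time_s: 2.93
position: [0.4415, 0.0577, 0.2527]
tool_rot: [[-0.872, 0.49, 0.004], [0.49, 0.872, -0.0], [-0.004, 0.002, -1.0]]
ft_force: [1.0, 0.3, -0.6]
grip_width: 0.0518
gripper_force: 42.8
time_s: 3.6
position: [0.4412, 0.2786, 0.2501]
tool_rot: [[-1.0, -0.009, 0.001], [-0.009, 1.0, 0.0], [-0.001, 0.0, -1.0]]
ft_force: [0.0, 0.2, -0.2]
grip_width: 0.0517
gripper_force: 42.8
time_s: 4.18
position: [0.4562, 0.2763, 0.1853]
tool_rot: [[-0.907, -0.004, -0.42], [-0.004, 1.0, 0.001], [0.42, 0.002, -0.907]]
ft_force: [0.3, -0.1, 0.5]
grip_width: 0.0519
gripper_force: 42.9
```

View pics/w2.png

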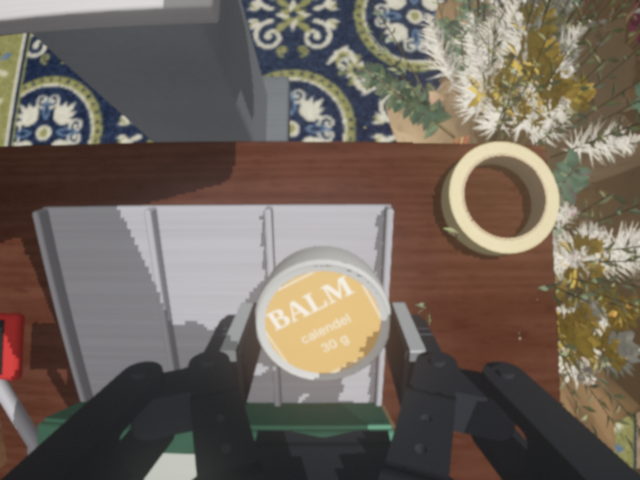

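The wrist view shows the gold tin held squarely at (324,312), with lane rails at u≈268 and u≈385, so the lane may sit 2 mm towards +y. I'll get the rail edges numerically.

```bash
python3 - <<'E'
import cv2
from h import *
im=snap('wrist');g=cv2.cvtColor(im['color'],cv2.COLOR_RGB2GRAY).astype(int)
for v in (225,240,385): print(v,'L',list(g[v,258:290]),'R',list(g[v,368:400]))
for v in (330,): print('tin',list(g[v,248:266]),list(g[v,382:400]))
for b in [(-100,54.5,132+10),(-100,115.5,132+10),(-125,54.5,143),(-125,115.5,143),(-100,-75.5,142)]:
    x,y,t=.5225,.1924,.0058
    p=[x+b[0]/1e3-t*b[1]/1e3,y+b[1]/1e3+t*b[0]/1e3,b[2]/1e3];print(b,proj(im,p))
E
```

```text
225 L [np.int64(190), np.int64(190), np.int64(189), np.int64(179), np.int64(156), np.int64(140), np.int64(150), np.int64(169), np.int64(182), np.int64(188), np.int64(190), np.int64(188), np.int64(177), np.int64(153), np.int64(143), np.int64(164), np.int64(183), np.int64(189), np.int64(190), np.int64(190), np.int64(190), np.int64(190), np.int64(191), np.int64(191), np.int64(190), np.int64(190), np.int64(190), np.int64(191), np.int64(190), np.int64(190), np.int64(190), np.int64(190)] R [np.int64(189), np.int64(189), np.int64(189), np.int64(189), np.int64(188), np.int64(184), np.int64(170), np.int64(151), np.int64(140), np.int64(136), np.int64(132), np.int64(131), np.int64(130), np.int64(128), np.int64(119), np.int64(106), np.int64(109), np.int64(134), np.int64(160), np.int64(175), np.int64(184), np.int64(187), np.int64(184), np.int64(170), np.int64(139), np.int64(104), np.int64(85), np.int64(82), np.int64(83), np.int64(82), np.int64(81), np.int64(82)]
240 L [np.int64(191), np.int64(186), np.int64(173), np.int64(151), np.int64(138), np.int64(136), np.int64(144), np.int64(161), np.int64(
[... 2020 characters left out ...]
.int64(211), np.int64(209)] [np.int64(148), np.int64(149), np.int64(149), np.int64(148), np.int64(146), np.int64(142), np.int64(128), np.int64(104), np.int64(78), np.int64(66), np.int64(64), np.int64(63), np.int64(62), np.int64(62), np.int64(62), np.int64(63), np.int64(66), np.int64(67)]
(-100, 54.5, 142) (np.float64(264.532603646379), np.float64(250.40697241377163))
(-100, 115.5, 142) (np.float64(375.74590275610956), np.float64(250.23486292270192))
(-125, 54.5, 143) (np.float64(265.03934088681314), np.float64(205.310523253376))
(-125, 115.5, 143) (np.float64(375.1186532724577), np.float64(205.18988464821652))
(-100, -75.5, 142) (np.float64(39.91138138281923), np.float64(250.48473527262107))
```

Lane centre is ≈2.3 mm further +y than the fit. Correct, lower and release.

```bash
python3 -m handwheel '-0.8 0.25 -1.7 0 0 0 0.3; -1.5 0.25 -3.3 0 0 0 0.3; -2.0 0.25 -4.3 0 0 0 0.3; -2.2 0.25 -4.8 0 0 0 0.3; -2.2 0.25 -4.8 0 0 0 0.3; -2.2 0.25 -4.8 0 0 0 0.3; -2.2 0.25 -4.8 0 0 0 0.3'; python3 - <<'E'
from h import *
snap('scene','a1.png');snap('wrist','a2.png')
a=cv2.imread('pics/a1.png')[150:300,170:330];b=cv2.imread('pics/a2.png')
cv2.imwrite('pics/a.png',np.hstack([cv2.resize(a,(400,375)),cv2.resize(b,(400,375))]))
E
```

```text
time_s: 4.92
position: [0.4345, 0.2797, 0.1374]
tool_rot: [[-0.907, -0.005, -0.42], [-0.006, 1.0, 0.001], [0.42, 0.003, -0.907]]
ft_force: [0.0, 0.6, 0.3]
grip_width: 0.0516
gripper_force: 42.9
```

View pics/a.png

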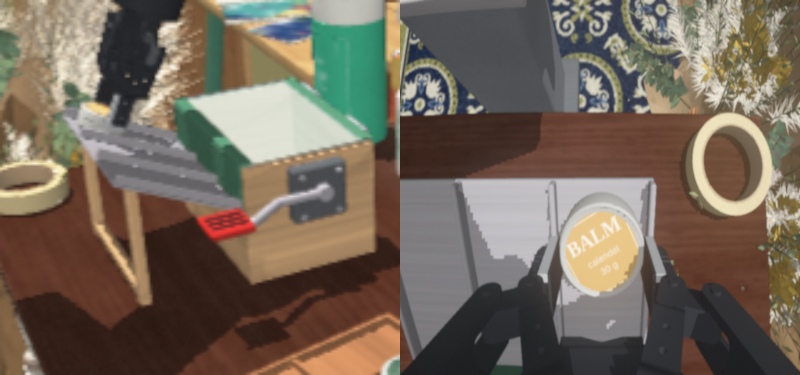

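The tin (601,247 in the right panel) sits centred between its rails (about 553 and 651). Lower 2 mm and release.

```bash
python3 -m handwheel '-0.1 0 -0.2 0 0 0 0.3; -0.1 0 -0.2 0 0 0 0.3; -0.1 0 -0.2 0 0 0 0.78; -0.1 0 -0.2 0 0 0 0.78; -0.1 0 -0.2 0 0 0 0.78; 0.4 0 0.8 0 0 0 0.78; 1.2 0 2.6 0 0 0 0.78; 2.4 0 5.2 0 0 0 0.78'; python3 -m handwheel '0 0 0 0 0 0 0.95; 0 0 0 0 0 0 0.95; 0 0 0 0 0 0 0.95;0 0 0 0 0 0 0.95';  python3 - <<'E'
from h import *
snap('scene','a1.png');snap('side','a2.png');W=snap('wrist','a3.png')
a=cv2.imread('pics/a1.png')[150:300,170:330];b=cv2.imread('pics/a2.png')[230:380,180:340]
cv2.imwrite('pics/b.png',np.hstack([cv2.resize(a,(400,375)),cv2.resize(b,(400,375))]))
E
```

```text
time_s: 5.68
position: [0.457, 0.2794, 0.1877]
tool_rot: [[-0.904, -0.005, -0.427], [-0.005, 1.0, -0.001], [0.427, 0.001, -0.904]]
ft_force: [0.3, 0.4, -0.4]
grip_width: 0.0663
gripper_force: 0.0
time_s: 6.02
position: [0.4572, 0.2794, 0.1874]
tool_rot: [[-0.905, -0.005, -0.425], [-0.005, 1.0, -0.001], [0.425, 0.002, -0.905]]
ft_force: [-0.1, 0.2, -1.3]
grip_width: 0.0811
gripper_force: 0.0
```

View pics/b.png

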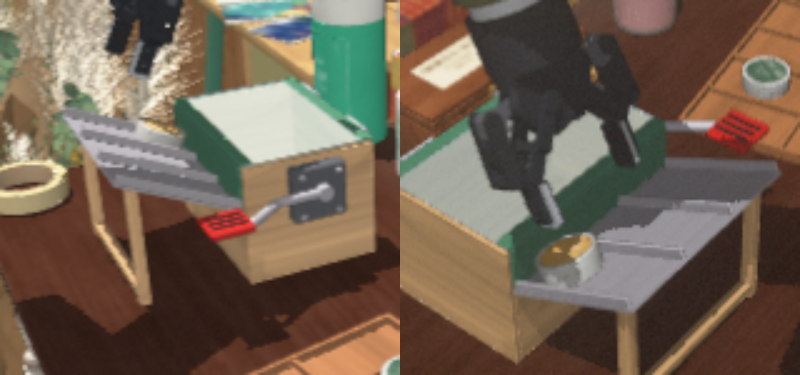

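The gold tin rests against the skirt at (570,262) in the right panel, in the +y lane. Next: green tin B.

```bash
python3 -m handwheel '-0.3 0 1.5 0 -6 0 0.95; -0.7 0 3 0 -12 0 0.95; -1.1 0 5 0 -19 0 0.95; -1.4 0 6.3 0 -25 0 0.95; -1.4 0 6.3 0 -25 0 0.95'; python3 -m handwheel '0 -3 0 0 0 -7 0.95; 0 -6 0 0 0 -14 0.95; 0.5 -9 0 0 0 -21 0.95; 1 -12.5 0 0 0 -28 0.95; 1.5 -16 0 0 0 -35 0.95; 2 -19.5 0 0 0 -42 0.95; 2.5 -23 0 0 0 -49 0.95; 3.2 -26 0 0 0 -56 0.95';  python3 -m handwheel '0 -4 -1 0 0 -7 0.95; 0 -8 -4 0 0 -14 0.95; 0 -12 -8 0 0 -20 0.95; 0 -16 -11 0 0 -23 0.95; 0 -17.6 -13.8 0 0 -23 0.95; 0 -17.6 -13.8 0 0 -23 0.95; 0 -17.6 -13.8 0 0 -23 0.95'; python3 tins.py
```

```text
time_s: 6.58
position: [0.4422, 0.2802, 0.255]
tool_rot: [[-1.0, -0.007, 0.01], [-0.007, 1.0, 0.002], [-0.01, 0.002, -1.0]]
ft_force: [0.0, -0.4, 1.1]
grip_width: 0.0814
gripper_force: 0.0
time_s: 7.25
position: [0.4757, 0.0174, 0.2505]
tool_rot: [[-0.558, 0.83, -0.003], [0.83, 0.558, 0.001], [0.002, -0.002, -1.0]]
ft_force: [1.0, 0.6, -0.5]
grip_width: 0.0808
gripper_force: 0.0
time_s: 7.83
position: [0.4743, -0.1583, 0.1091]
tool_rot: [[-0.192, 0.981, -0.007], [0.981, 0.192, 0.005], [0.006, -0.006, -1.0]]
ft_force: [0.4, 0.9, -0.6]
grip_width: 0.081
gripper_force: 0.0
t 7.8333 tcp [ 0.4743 -0.1583  0.1091]
490 246 r 38 world cm [ 57.8942 -13.6972] from tcp cm [10.4675  2.131 ] tray [0.0612 0.0336] [154.9306 171.7222 153.8819]
326 246 r 42 world cm [ 47.5128 -15.733 ] from tcp cm [0.0861 0.0952] tray [-0.0445  0.0343] [146.9861 167.4792 149.7639]
324 330 r 36 world cm [ 48.5914 -21.7194] from tcp cm [ 1.1647 -5.8912] tray [-0.0459 -0.0265] [136.0069 108.375   96.0347]
326 246 r 34 world cm [ 47.5128 -15.733 ] from tcp cm [0.0861 0.0952] tray [-0.0445  0.0343] [146.9861 167.4792 149.7639]
```

```bash
python3 -m handwheel '0.1 0.1 -4 0 0 0 0.95; 0.1 0.1 -8 0 0 0 0.95; 0.1 0.1 -9.8 0 0 0 0.95; 0.1 0.1 -9.8 0 0 0 0.95; 0.1 0.1 -9.8 0 0 0 0.3; 0.1 0.1 -9.8 0 0 0 0.3; 0.1 0.1 -9.8 0 0 0 0.3; 0.1 0.1 -9.8 0 0 0 0.3' 40; python3 -m handwheel '0 0 0 0 0 0 0.3; 0 0 0 0 0 0 0.3'; python3 -m handwheel '0 0 3 0 0 0 0.3; 0 0 6 0 0 7 0.3; 0 1 10 0 0 14 0.3; -0.5 3 14 0 0 21 0.3; -1 6 17 0 0 28 0.3; -2 9 20 0 0 35 0.3; -3 12 22 0 0 42 0.3; -3.2 15 24 0 0 49 0.3'; python3 -m handwheel '0 3 0 0 0 7 0.3; 0 6 0 0 0 14 0.3; 0 10 0 0 0 21 0.3; 0 14 0 0 0 28 0.3; 0 18 0 0 0 30 0.3; 0 22.1 0 0 0 30 0.3; 0 22.1 0 0 0 30 0.3; 0 22.1 0 0 0 30 0.3'; python3 -m handwheel '0.3 0 -1 0 5 0 0.3; 0.6 0 -2 0 11 0 0.3; 1 0 -4 0 17 0 0.3; 1.4 0 -6 0 24 0 0.3; 1.4 0 -6.5 0 25 0 0.3; 1.4 0 -6.5 0 25 0 0.3; 1.4 0 -6.5 0 25 0 0.3'
```

```text
time_s: 8.55
position: [0.4781, -0.1557, 0.0178]
tool_rot: [[-0.196, 0.981, 0.004], [0.981, 0.196, -0.002], [-0.002, 0.003, -1.0]]
ft_force: [-0.2, 0.8, 7.2]
grip_width: 0.0512
gripper_force: 40.2
time_s: 8.72
position: [0.4781, -0.1557, 0.0178]
tool_rot: [[-0.196, 0.981, 0.004], [0.981, 0.196, -0.002], [-0.002, 0.003, -1.0]]
ft_force: [-0.6, 1.4, 7.8]
grip_width: 0.0511
gripper_force: 40.2
time_s: 9.38
position: [0.4434, -0.0039, 0.2589]
tool_rot: [[-0.871, 0.491, 0.004], [0.491, 0.871, -0.001], [-0.004, 0.001, -1.0]]
ft_force: [0.4, -0.2, -0.3]
grip_width: 0.051
gripper_force: 41.9
time_s: 10.05
position: [0.4442, 0.2173, 0.2567]
tool_rot: [[-1.0, -0.009, 0.002], [-0.009, 1.0, 0.0], [-0.002, 0.0, -1.0]]
ft_force: [-0.3, -0.5, -1.6]
grip_width: 0.0507
gripper_force: 42.3
time_s: 10.63
position: [0.4592, 0.2148, 0.1914]
tool_rot: [[-0.908, -0.004, -0.42], [-0.004, 1.0, 0.001], [0.42, 0.002, -0.908]]
ft_force: [-1.3, -0.3, -0.3]
grip_width: 0.0505
gripper_force: 42.3
```

Grip is shallower this time (TCP 6 mm higher), so I place 6 mm higher, too.

```bash
python3 -m handwheel '-0.8 0 -1.7 0 0 0 0.3; -1.5 0 -3.3 0 0 0 0.3; -2.0 0 -4.3 0 0 0 0.3; -2.2 0 -4.8 0 0 0 0.3; -2.2 0 -4.8 0 0 0 0.3; -2.2 0 -4.8 0 0 0 0.3; -2.2 0 -4.8 0 0 0 0.3'; python3 - <<'E'
from h import *
W=snap('wrist','a3.png');b=cv2.imread('pics/a3.png')
a=snap('side','a2.png');a=cv2.imread('pics/a2.png')[200:380,180:372]
cv2.imwrite('pics/d.png',np.hstack([cv2.resize(a,(400,375)),cv2.resize(b,(400,375))]))
E
```

```text
time_s: 11.22
position: [0.4376, 0.2156, 0.1437]
tool_rot: [[-0.908, -0.005, -0.42], [-0.005, 1.0, 0.0], [0.42, 0.003, -0.908]]
ft_force: [0.6, 0.8, -1.7]
grip_width: 0.0507
gripper_force: 42.3
```

View pics/d.png

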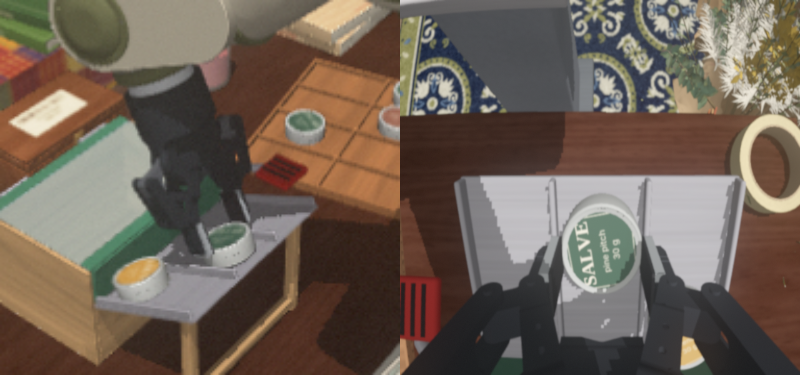

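Green tin is centred between the middle rails (556–643, tin at 601). Release, and go to the brown tin.

```bash
python3 -m handwheel '-0.1 0 -0.2 0 0 0 0.3; -0.1 0 -0.2 0 0 0 0.3; -0.1 0 -0.2 0 0 0 0.78; -0.1 0 -0.2 0 0 0 0.78; -0.1 0 -0.2 0 0 0 0.78; 0.4 0 0.8 0 0 0 0.78; 1.2 0 2.6 0 0 0 0.95; 2.4 0 5.2 0 0 0 0.95'; python3 -m handwheel '-0.3 0 1.5 0 -6 0 0.95; -0.7 0 3 0 -12 0 0.95; -1.1 0 5 0 -19 0 0.95; -1.4 0 6.3 0 -25 0 0.95; -1.4 0 6.3 0 -25 0 0.95'; python3 -m handwheel '0 -3 0 0 0 -7 0.95; 0 -6 0 0 0 -14 0.95; 0.5 -9 0 0 0 -21 0.95; 1 -12.5 0 0 0 -28 0.95; 1.5 -16 0 0 0 -35 0.95; 2 -19.5 0 0 0 -42 0.95; 2.5 -23 0 0 0 -49 0.95; 3.9 -26 0 0 0 -56 0.95';  python3 -m handwheel '0 -4 -1 0 0 -7 0.95; 0 -8 -4 0 0 -14 0.95; 0 -12 -8 0 0 -20 0.95; 0 -16 -11 0 0 -23 0.95; 0 -17.4 -14.8 0 0 -23 0.95; 0 -17.4 -14.8 0 0 -23 0.95; 0 -17.4 -14.8 0 0 -23 0.95; 0 -17.4 -14.8 0 0 -23 0.95'; python3 tins.py
```

```text
time_s: 11.98
position: [0.46, 0.2154, 0.1938]
tool_rot: [[-0.904, -0.005, -0.427], [-0.005, 1.0, -0.001], [0.427, 0.001, -0.904]]
ft_force: [0.8, -0.1, 0.3]
grip_width: 0.0809
gripper_force: 0.0
time_s: 12.4
position: [0.4454, 0.2161, 0.261]
tool_rot: [[-1.0, -0.007, 0.01], [-0.007, 1.0, 0.001], [-0.01, 0.001, -1.0]]
ft_force: [0.9, 0.2, 0.4]
grip_width: 0.0813
gripper_force: 0.0
time_s: 13.07
position: [0.4852, -0.0466, 0.2568]
tool_rot: [[-0.558, 0.83, -0.003], [0.83, 0.558, 0.001], [0.003, -0.002, -1.0]]
ft_force: [0.7, 1.6, -0.5]
grip_width: 0.0812
gripper_force: 0.0
time_s: 13.73
position: [0.4855, -0.2187, 0.108]
tool_rot: [[-0.194, 0.981, -0.003], [0.981, 0.194, 0.003], [0.004, -0.003, -1.0]]
ft_force: [-0.2, 0.5, 0.8]
grip_width: 0.0811
gripper_force: 0.0
t 13.7333 tcp [ 0.4855 -0.2187  0.108 ]
324 249 r 43 world cm [ 48.6032 -21.9591] from tcp cm [ 0.0576 -0.0939] tray [-0.0462 -0.0289] [187.4306 154.0694 138.3472]
328 336 r 38 world cm [ 50.1394 -28.1125] from tcp cm [ 1.5938 -6.2473] tray [-0.0434 -0.0922] [ 90.2847 103.9028  90.7431]
502 147 r 45 world cm [ 57.7384 -13.6294] from tcp cm [9.1928 8.2357] tray [0.0599 0.0346] [156.875  174.8194 156.8403]
502 147 r 37 world cm [ 57.7384 -13.6294] from tcp cm [9.1928 8.2357] tray [0.0599 0.0346] [156.875  174.8194 156.8403]
324 249 r 34 world cm [ 48.6032 -21.9591] from tcp cm [ 0.0576 -0.0939] tray [-0.0462 -0.0289] [187.4306 154.0694 138.3472]
```

```bash
python3 -m handwheel '0 0 -4 0 0 0 0.95; 0 -0.1 -8 0 0 0 0.95; 0 -0.1 -9 0 0 0 0.95; 0 -0.1 -9 0 0 0 0.95; 0 -0.1 -9 0 0 0 0.95;0 -0.1 -9 0 0 0 0.95'
```

```text
time_s: 14.28
position: [0.4872, -0.2199, 0.0218]
tool_rot: [[-0.197, 0.98, 0.003], [0.98, 0.197, -0.002], [-0.003, 0.003, -1.0]]
ft_force: [0.5, 0.3, 0.0]
grip_width: 0.0814
gripper_force: 0.0
```

```bash
python3 -m handwheel '0 0 -1.1 0 0 0 0.95; 0 0 -1.1 0 0 0 0.95; 0 0 -1.1 0 0 0 0.3; 0 0 -1.1 0 0 0 0.3; 0 0 -1.1 0 0 0 0.3; 0 0 -1.1 0 0 0 0.3; 0 0 -1.1 0 0 0 0.3' 40; python3 -m handwheel '0 0 3 0 0 0 0.3; 0 0 6 0 0 7 0.3; 0 1 10 0 0 14 0.3; -0.5 3 14 0 0 21 0.3; -1 6 17 0 0 28 0.3; -2 9 20 0 0 35 0.3; -3 12 22 0 0 42 0.3; -4.4 15 24 0 0 49 0.3'; python3 -m handwheel '0 3 0 0 0 7 0.3; 0 6 0 0 0 14 0.3; 0 10 0 0 0 21 0.3; 0 14 0 0 0 28 0.3; 0 18 0 0 0 30 0.3; 0 21.9 0 0 0 30 0.3; 0 21.9 0 0 0 30 0.3; 0 21.9 0 0 0 30 0.3'; python3 -m handwheel '0.3 0 -1 0 5 0 0.3; 0.6 0 -2 0 11 0 0.3; 1 0 -4 0 17 0 0.3; 1.4 0 -6 0 24 0 0.3; 1.4 0 -6.5 0 25 0 0.3; 1.4 0 -6.5 0 25 0 0.3; 1.4 0 -6.5 0 25 0 0.3'
```

```text
time_s: 14.87
position: [0.4865, -0.2198, 0.0098]
tool_rot: [[-0.196, 0.981, 0.002], [0.981, 0.196, -0.001], [-0.001, 0.001, -1.0]]
ft_force: [-1.8, 1.2, 9.0]
grip_width: 0.0522
gripper_force: 40.5
time_s: 15.53
position: [0.4415, -0.0682, 0.2506]
tool_rot: [[-0.871, 0.491, 0.002], [0.491, 0.871, -0.001], [-0.002, 0.0, -1.0]]
ft_force: [0.9, 0.3, -0.7]
grip_width: 0.0518
gripper_force: 42.5
time_s: 16.2
position: [0.4414, 0.1511, 0.2487]
tool_rot: [[-1.0, -0.009, 0.0], [-0.009, 1.0, -0.0], [-0.0, -0.0, -1.0]]
ft_force: [-0.6, -0.4, -1.0]
grip_width: 0.0517
gripper_force: 42.5
time_s: 16.78
position: [0.4561, 0.1488, 0.184]
tool_rot: [[-0.907, -0.004, -0.421], [-0.004, 1.0, 0.001], [0.421, 0.002, -0.907]]
ft_force: [-1.0, 0.6, -0.2]
grip_width: 0.0517
gripper_force: 42.5
```

```bash
python3 -m handwheel '-0.8 0 -1.7 0 0 0 0.3; -1.5 0 -3.3 0 0 0 0.3; -2.0 0 -4.3 0 0 0 0.3; -2.2 0 -4.8 0 0 0 0.3; -2.2 0 -4.8 0 0 0 0.3; -2.2 0 -4.8 0 0 0 0.3; -2.2 0 -4.8 0 0 0 0.3'; python3 -m handwheel '0 0 0 0 0 0 0.78;0 0 0 0 0 0 0.78;0 0 0 0 0 0 0.78; 0.4 0 0.8 0 0 0 0.78; 1.2 0 2.6 0 0 0 0.78; 2.4 0 5.2 0 0 0 0.78; 2.4 0 5.2 0 0 0 0.0'; python3 -m handwheel '-0.3 0 1.5 0 -6 0 0; -0.7 0 3 0 -12 0 0; -1.1 0 5 0 -19 0 0; -1.4 0 6.3 0 -25 0 0; -1.4 0 6.3 0 -25 0 0; -1.4 0 6.3 0 -25 0 0';python3 - <<'E'
from h import *
snap('scene','a1.png');snap('side','a2.png')
a=cv2.imread('pics/a1.png')[150:300,170:330];b=cv2.imread('pics/a2.png')[230:380,180:340]
cv2.imwrite('pics/e.png',np.hstack([cv2.resize(a,(400,375)),cv2.resize(b,(400,375))]))
E
```

```text
time_s: 17.37
position: [0.4346, 0.1495, 0.1366]
tool_rot: [[-0.908, -0.005, -0.42], [-0.005, 1.0, 0.0], [0.42, 0.002, -0.908]]
ft_force: [0.7, 0.5, 0.6]
grip_width: 0.0519
gripper_force: 42.5
time_s: 17.95
position: [0.4611, 0.1495, 0.1914]
tool_rot: [[-0.91, -0.004, -0.415], [-0.005, 1.0, 0.001], [0.415, 0.003, -0.91]]
ft_force: [1.1, 0.7, -0.1]
grip_width: 0.0555
gripper_force: 0.0
time_s: 18.45
position: [0.4434, 0.1496, 0.2514]
tool_rot: [[-1.0, -0.006, 0.001], [-0.006, 1.0, 0.0], [-0.001, 0.0, -1.0]]
ft_force: [0.7, 0.2, 0.1]
grip_width: 0.0001
gripper_force: 0.0
```

View pics/e.png

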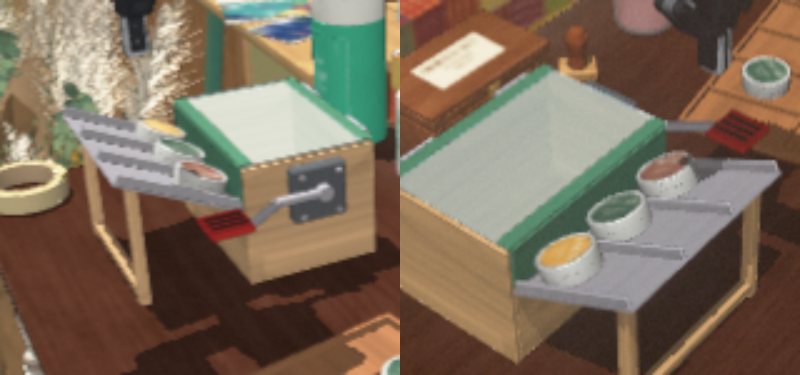

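All three tins lie against the skirt: (570,258), (618,215), (667,172) in the right panel. Now the lever.

```bash
python3 -m handwheel '1.5 -3 -1 0 0 0 0; 3 -6 -2 0 0 0 0; 4.1 -9 -4 0 0 0 0; 4.1 -9.8 -7 0 0 0 0; 4.1 -9.8 -10 0 0 0 0; 4.1 -9.8 -12.5 0 0 0 0; 4.1 -9.8 -12.5 0 0 0 0; 4.1 -9.8 -12.5 0 0 0 0'
```

```text
time_s: 19.22
position: [0.485, 0.0513, 0.124]
tool_rot: [[-1.0, -0.005, -0.005], [-0.005, 1.0, 0.001], [0.005, 0.001, -1.0]]
ft_force: [-0.2, 0.3, 1.1]
grip_width: -0.0003
gripper_force: 0.0
```

```bash
python3 -m handwheel '0 0 -1.2 0 0 0 0; 0.1 0 -2 0 0 0 0; 0.3 0 -3 0 0 0 0; 0.4 0 -4 0 0 0 0; 0.5 0 -4.8 0 0 0 0; 0.6 0 -5.1 0 0 0 0; 0.6 0 -5.1 0 0 0 0; 0.6 0 -5.1 0 0 0 0'; python3 - <<'E'
from h import *
print(status.observe()['ft_force'])
snap('scene','p1.png');snap('side','p2.png')
E
```

```text
time_s: 19.88
position: [0.4912, 0.0516, 0.0751]
tool_rot: [[-1.0, -0.006, 0.0], [-0.006, 1.0, -0.0], [-0.0, -0.0, -1.0]]
ft_force: [-2.9, 0.3, 5.0]
grip_width: -0.0
gripper_force: 2.9
[-2.90881125  0.31712531  5.01356064]
```

```bash
cat > chk.py <<'E'
from h import *
im=snap('side','chk.png');a=cv2.cvtColor(im['color'],cv2.COLOR_RGB2BGR).astype(int);b=cv2.imread('pics/side0.png').astype(int)
for n,(u,v) in dict(L=(248,333),M=(267,316),R=(287,299)).items():
    print(n,'now',a[v-3:v+4,u-4:u+5].mean((0,1)).round(),'empty',b[v-3:v+4,u-4:u+5].mean((0,1)).round())
E
python3 chk.py; python3 -m handwheel '0 0 -0.1 0 0 0 0; 0 0 -0.1 0 0 0 0; 0 0 -0.1 0 0 0 0; 0 0 -0.1 0 0 0 0; 0 0 -0.1 0 0 0 0; 0 0 -0.1 0 0 0 0; 0 0 -0.1 0 0 0 0; 0 0 -0.1 0 0 0 0';python3 -m handwheel '0 0 0 0 0 0 0;0 0 0 0 0 0 0;0 0 0 0 0 0 0;0 0 0 0 0 0 0;0 0 0 0 0 0 0;0 0 0 0 0 0 0;0 0 0 0 0 0 0;0 0 0 0 0 0 0'; python3 chk.py
```

```text
L now [155. 151. 155.] empty [156. 152. 154.]
M now [152. 149. 155.] empty [151. 147. 149.]
R now [147. 145. 149.] empty [146. 143. 145.]
time_s: 20.7
position: [0.4914, 0.0516, 0.0743]
tool_rot: [[-1.0, -0.005, 0.001], [-0.005, 1.0, -0.0], [-0.001, -0.0, -1.0]]
ft_force: [-3.5, -0.3, 5.0]
grip_width: -0.0002
gripper_force: 2.9
time_s: 21.37
position: [0.4913, 0.0516, 0.0743]
tool_rot: [[-1.0, -0.005, 0.001], [-0.005, 1.0, -0.0], [-0.001, -0.0, -1.0]]
ft_force: [-2.6, -0.3, 4.8]
grip_width: -0.0001
gripper_force: 2.9
L now [155. 151. 156.] empty [156. 152. 154.]
M now [152. 149. 155.] empty [151. 147. 149.]
R now [148. 145. 149.] empty [146. 143. 145.]
```

View pics/chk.png

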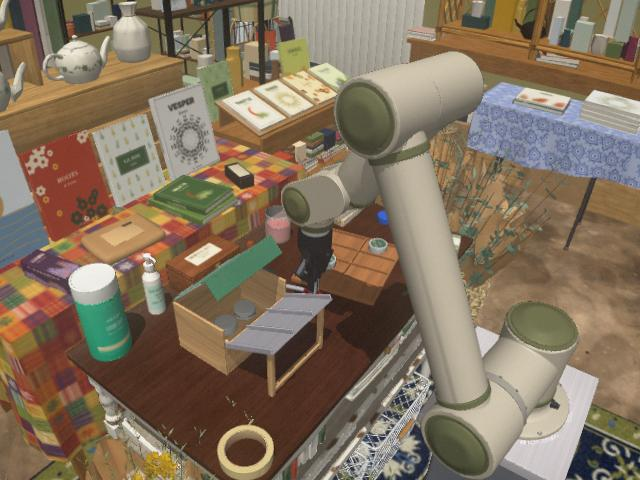

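The lid is up, tins lie inside the bin at (225,325) and (245,308), and the chute is clear. Let the lever go, then on to green tin A.

```bash
python3 -m handwheel '-0.1 0 1.3 0 0 0 0; -0.3 0 2.6 0 0 0 0; -0.5 0 4 0 0 0 0; -0.6 0 7 0 0 0 0; -0.6 0 10 0 0 0 0; -0.6 0 13 0 0 0 0; -0.6 0 13 0 0 0 0'; python3 -m handwheel '1 -2 0 0 0 -7 0.95; 2 -4 0 0 0 -14 0.95; 3 -6 0 0 0 -21 0.95; 4 -8 0 0 0 -28 0.95; 5 -10 0 0 0 -35 0.95; 6 -12 0 0 0 -42 0.95; 7 -14 0 0 0 -49 0.95; 9.2 -16 0 0 0 -56 0.95'; python3 -m handwheel '0 -1 -2 0 0 -7 0.95; 0 -2.8 -5 0 0 -14 0.95; 0 -2.8 -8 0 0 -20 0.95; 0 -2.8 -9 0 0 -23 0.95; 0 -2.8 -9 0 0 -23 0.95; 0 -2.8 -9 0 0 -23 0.95; 0 -2.8 -9 0 0 -23 0.95'; python3 tins.py
```

```text
time_s: 22.0
position: [0.4874, 0.0513, 0.2093]
tool_rot: [[-1.0, -0.006, 0.011], [-0.006, 1.0, -0.001], [-0.011, -0.002, -1.0]]
ft_force: [1.7, 0.2, 0.4]
grip_width: 0.0001
gripper_force: 0.0
time_s: 22.67
position: [0.5766, -0.1095, 0.2038]
tool_rot: [[-0.558, 0.83, -0.0], [0.83, 0.558, -0.0], [-0.0, -0.0, -1.0]]
ft_force: [-0.2, 0.5, 1.6]
grip_width: 0.0808
gripper_force: 0.0
time_s: 23.25
position: [0.5777, -0.1367, 0.1147]
tool_rot: [[-0.198, 0.98, 0.002], [0.98, 0.198, -0.001], [-0.002, 0.002, -1.0]]
ft_force: [0.3, 0.9, 0.6]
grip_width: 0.0813
gripper_force: 0.0
t 23.25 tcp [ 0.5777 -0.1367  0.1147]
324 244 r 37 world cm [ 57.871  -13.7266] from tcp cm [ 0.098  -0.0615] tray [0.061  0.0334] [153.0625 170.6319 152.9583]
147 315 r 42 world cm [ 46.6951 -21.3376] from tcp cm [-11.0778  -7.6725] tray [-0.0637 -0.019 ] [132.625   97.3472  70.7361]
```

```bash
python3 -m handwheel '0 0 -4 0 0 0 0.95; 0.1 0 -8 0 0 0 0.95; 0.1 0 -10.4 0 0 0 0.95; 0.1 0 -10.4 0 0 0 0.95; 0.1 0 -10.4 0 0 0 0.95; 0.1 0 -10.4 0 0 0 0.3; 0.1 0 -10.4 0 0 0 0.3; 0.1 0 -10.4 0 0 0 0.3' 40; python3 -m handwheel '0 0 0 0 0 0 0.3; 0 0 0 0 0 0 0.3; 0 0 0 0 0 0 0.3'; python3 -m handwheel '0 0 3 0 0 0 0.3; -1 0 6 0 0 7 0.3; -3 1 10 0 0 14 0.3; -5 3 14 0 0 21 0.3; -7 5 17 0 0 28 0.3; -9 8 20 0 0 35 0.3; -11 11 22 0 0 42 0.3; -13.5 14 24 0 0 49 0.3'; python3 -m handwheel '0 3.5 0 0 0 7 0.3; 0 7.5 0 0 0 14 0.3; 0 11.5 0 0 0 21 0.3; 0 15.5 0 0 0 28 0.3; 0 19.5 0 0 0 30 0.3; 0 23.5 0 0 0 30 0.3; 0 27.6 0 0 0 30 0.3; 0 27.6 0 0 0 30 0.3'; python3 -m handwheel '0.3 0 -1 0 5 0 0.3; 0.6 0 -2 0 11 0 0.3; 1 0 -4 0 17 0 0.3; 1.4 0 -6 0 24 0 0.3; 1.4 0 -6.5 0 25 0 0.3; 1.4 0 -6.5 0 25 0 0.3; 1.4 0 -6.5 0 25 0 0.3'
```

```text
time_s: 23.97
position: [0.5792, -0.1369, 0.012]
tool_rot: [[-0.196, 0.981, 0.004], [0.981, 0.196, -0.002], [-0.003, 0.004, -1.0]]
ft_force: [-0.1, 0.8, 5.4]
grip_width: 0.0517
gripper_force: 40.7
time_s: 24.22
position: [0.5792, -0.1369, 0.012]
tool_rot: [[-0.196, 0.981, 0.004], [0.981, 0.196, -0.002], [-0.003, 0.004, -1.0]]
ft_force: [-2.1, 0.5, 8.1]
grip_width: 0.0517
gripper_force: 40.5
time_s: 24.88
position: [0.4517, -0.0075, 0.2439]
tool_rot: [[-0.871, 0.491, 0.004], [0.491, 0.871, -0.001], [-0.004, 0.001, -1.0]]
ft_force: [0.2, 0.4, -0.2]
grip_width: 0.0519
gripper_force: 42.3
time_s: 25.55
position: [0.4513, 0.2732, 0.2422]
tool_rot: [[-1.0, -0.011, 0.002], [-0.011, 1.0, 0.003], [-0.002, 0.003, -1.0]]
ft_force: [-0.8, -0.4, -1.0]
grip_width: 0.0516
gripper_force: 42.4
time_s: 26.13
position: [0.4665, 0.2675, 0.1771]
tool_rot: [[-0.908, -0.005, -0.42], [-0.005, 1.0, 0.0], [0.42, 0.003, -0.908]]
ft_force: [0.6, -0.0, -0.2]
grip_width: 0.0517
gripper_force: 42.4
```

```bash
python3 -m handwheel '-0.7 1.2 -0.3 0 0 0 0.3; -1 1.2 -0.3 0 0 0 0.3; -1.9 1.2 -1.7 0 0 0 0.3; -2.7 1.2 -3.2 0 0 0 0.3; -3.2 1.2 -4.0 0 0 0 0.3; -3.2 1.2 -4 0 0 0 0.3; -3.2 1.2 -4 0 0 0 0.3; -3.2 1.2 -4 0 0 0 0.3'
```

```text
time_s: 26.8
position: [0.4344, 0.28, 0.1372]
tool_rot: [[-0.907, -0.005, -0.421], [-0.006, 1.0, 0.0], [0.42, 0.003, -0.907]]
ft_force: [0.8, 0.5, 0.2]
grip_width: 0.0518
gripper_force: 44.4
```

```bash
python3 -m handwheel '-0.1 0 -0.1 0 0 0 0.3; -0.1 0 -0.1 0 0 0 0.78; -0.1 0 -0.1 0 0 0 0.78; -0.1 0 -0.1 0 0 0 0.78; 0.4 0 0.8 0 0 0 0.78; 1.2 0 2.6 0 0 0 0.95; 2.4 0 5.2 0 0 0 0.95'; python3 -m handwheel '-0.3 0 1.5 0 -6 0 0.95; -0.7 0 3 0 -12 0 0.95; -1.1 0 5 0 -19 0 0.95; -1.4 0 6.3 0 -25 0 0.95; -1.4 0 6.3 0 -25 0 0.95'; python3 -m handwheel '0 -3 0 0 0 -7 0.95; 0 -6.5 0 0 0 -14 0.95; 0.5 -10 0 0 0 -21 0.95; 1 -13.5 0 0 0 -28 0.95; 2 -17 0 0 0 -35 0.95; 3 -20.5 0 0 0 -42 0.95; 4 -24 0 0 0 -49 0.95; 5 -27.5 0 0 0 -56 0.95';  python3 -m handwheel '0 -3.5 -1 0 0 -7 0.95; 0 -7 -3 0 0 -14 0.95; 0 -10.5 -5 0 0 -20 0.95; 0 -14 -7 0 0 -23 0.95; 0 -17.5 -9 0 0 -23 0.95; 0 -21 -11 0 0 -23 0.95; 0 -24 -13 0 0 -23 0.95; 0 -27 -14 0 0 -23 0.95'; python3 -m handwheel '0 0 0 0 0 0 0.95; 0 0 0 0 0 0 0.95; 0 0 0 0 0 0 0.95'; python3 tins.py; python3 chk.py
```

```text
time_s: 27.38
position: [0.4576, 0.2794, 0.1876]
tool_rot: [[-0.905, -0.005, -0.426], [-0.005, 1.0, -0.001], [0.426, 0.001, -0.905]]
ft_force: [0.8, -0.7, -0.4]
grip_width: 0.0815
gripper_force: 0.0
time_s: 27.8
position: [0.4429, 0.2802, 0.2552]
tool_rot: [[-1.0, -0.007, 0.01], [-0.007, 1.0, 0.002], [-0.01, 0.002, -1.0]]
ft_force: [-0.2, 0.3, 0.2]
grip_width: 0.0811
gripper_force: 0.0
time_s: 28.47
position: [0.4947, 0.0026, 0.2505]
tool_rot: [[-0.558, 0.83, -0.002], [0.83, 0.558, 0.001], [0.002, -0.001, -1.0]]
ft_force: [1.1, 0.9, 0.5]
grip_width: 0.0812
gripper_force: 0.0
time_s: 29.13
position: [0.4933, -0.2668, 0.1078]
tool_rot: [[-0.195, 0.981, -0.004], [0.981, 0.195, 0.004], [0.005, -0.003, -1.0]]
ft_force: [-0.5, 0.4, 0.2]
grip_width: 0.0811
gripper_force: 0.0
time_s: 29.38
position: [0.4944, -0.265, 0.1108]
tool_rot: [[-0.196, 0.981, -0.001], [0.981, 0.196, 0.001], [0.002, -0.001, -1.0]]
ft_force: [0.2, 0.2, 0.5]
grip_width: 0.081
gripper_force: 0.0
t 29.3833 tcp [ 0.4944 -0.265   0.1108]
330 279 r 41 world cm [ 50.3331 -28.685 ] from tcp cm [ 0.8951 -2.18  ] tray [-0.0426 -0.0982] [105.7917 114.7431 100.9861]
L now [127. 138. 126.] empty [156. 152. 154.]
M now [145. 141. 143.] empty [151. 147. 149.]
R now [140. 137. 139.] empty [146. 143. 145.]
```

```bash
python3 -m handwheel '0.8 -2.1 -3 0 0 0 0.95; 0.8 -2.1 -7 0 0 0 0.95; 0.8 -2.1 -10 0 0 0 0.95; 0.8 -2.1 -10 0 0 0 0.95; 0.8 -2.1 -10 0 0 0 0.95; 0.8 -2.1 -10 0 0 0 0.3; 0.8 -2.1 -10 0 0 0 0.3; 0.8 -2.1 -10 0 0 0 0.3' 40; python3 -m handwheel '0 0 0 0 0 0 0.3; 0 0 0 0 0 0 0.3; 0 0 0 0 0 0 0.3'; python3 -m handwheel '0 0 3 0 0 0 0.3; -1 0 6 0 0 7 0.3; -2 2 9.5 0 0 14 0.3; -3 4 12.5 0 0 21 0.3; -4 7 15.5 0 0 28 0.3; -5 10 18 0 0 35 0.3; -6 13 21 0 0 42 0.3; -6 16 23.5 0 0 49 0.3'; python3 -m handwheel '0 3.5 0 0 0 7 0.3; 0 7 0 0 0 14 0.3; 0 10.5 0 0 0 21 0.3; 0 14 0 0 0 28 0.3; 0 17.5 0 0 0 30 0.3; 0 21 0 0 0 30 0.3; 0 24.5 0 0 0 30 0.3; 0 28 0 0 0 30 0.3'; python3 -m handwheel '0 3 0 0 0 0 0.3; 0 6 0 0 0 0 0.3; 0 6 0 0 0 0 0.3; 0 6 0 0 0 0 0.3'
```

```text
time_s: 30.15
position: [0.5034, -0.2868, 0.0137]
tool_rot: [[-0.196, 0.981, 0.003], [0.981, 0.196, -0.003], [-0.003, 0.003, -1.0]]
ft_force: [-1.0, 1.9, 7.7]
grip_width: 0.0516
gripper_force: 40.4
time_s: 30.4
position: [0.5034, -0.2869, 0.0137]
tool_rot: [[-0.196, 0.981, 0.003], [0.981, 0.196, -0.003], [-0.003, 0.003, -1.0]]
ft_force: [-0.7, 0.7, 8.5]
grip_width: 0.0515
gripper_force: 40.2
time_s: 31.07
position: [0.4408, -0.125, 0.249]
tool_rot: [[-0.871, 0.491, 0.002], [0.491, 0.871, -0.002], [-0.003, -0.0, -1.0]]
ft_force: [2.0, 0.5, 0.5]
grip_width: 0.0514
gripper_force: 42.4
time_s: 31.73
position: [0.4418, 0.1554, 0.2476]
tool_rot: [[-1.0, -0.005, 0.003], [-0.005, 1.0, 0.0], [-0.003, 0.0, -1.0]]
ft_force: [1.3, -0.6, 0.3]
grip_width: 0.0515
gripper_force: 42.4
time_s: 32.07
position: [0.4419, 0.2147, 0.2471]
tool_rot: [[-1.0, -0.008, 0.002], [-0.008, 1.0, 0.0], [-0.002, 0.0, -1.0]]
ft_force: [0.8, 0.1, 0.4]
grip_width: 0.0512
gripper_force: 42.4
```

```bash
python3 -m handwheel '0.3 0 -1 0 5 0 0.3; 0.6 0 -2 0 11 0 0.3; 1 0 -4 0 17 0 0.3; 1.4 0 -6 0 24 0 0.3; 1.4 0 -6.5 0 25 0 0.3; 1.4 0 -6.5 0 25 0 0.3; 1.4 0 -6.5 0 25 0 0.3'; python3 -m handwheel '-0.8 0 -1.7 0 0 0 0.3; -1.5 0 -3.2 0 0 0 0.3; -2.0 0 -4.1 0 0 0 0.3; -2.1 0 -4.3 0 0 0 0.3; -2.1 0 -4.3 0 0 0 0.3; -2.1 0 -4.3 0 0 0 0.3; -2.1 0 -4.3 0 0 0 0.3'
```

```text
time_s: 32.65
position: [0.4566, 0.213, 0.1819]
tool_rot: [[-0.907, -0.004, -0.42], [-0.005, 1.0, 0.0], [0.42, 0.002, -0.907]]
ft_force: [-0.6, -0.4, -0.3]
grip_width: 0.0514
gripper_force: 42.4
time_s: 33.23
position: [0.436, 0.2137, 0.1394]
tool_rot: [[-0.908, -0.005, -0.42], [-0.005, 1.0, 0.0], [0.42, 0.003, -0.908]]
ft_force: [-0.5, -0.5, -0.3]
grip_width: 0.0512
gripper_force: 42.4
```

```bash
python3 -m handwheel '0 0.1 0 0 0 0 0.3; 0 0.1 0 0 0 0 0.78; 0 0.1 0 0 0 0 0.78; 0 0.1 0 0 0 0 0.78; 0.5 0.1 0.9 0 0 0 0.78; 1.2 0.1 2.6 0 0 0 0.78; 2.4 0.1 5.2 0 0 0 0.78'; python3 -m handwheel '-0.3 0 1.5 0 -6 0 0; -0.7 0 3 0 -12 0 0; -1.1 0 5 0 -19 0 0; -1.4 0 6.3 0 -25 0 0; -1.4 0 6.3 0 -25 0 0; -1.4 0 6.3 0 -25 0 0'; python3 chk.py; python3 -m handwheel '1 -3 -1 0 0 0 0; 2 -6 -2 0 0 0 0; 3 -9 -3 0 0 0 0; 4 -12 -4 0 0 0 0; 4 -15 -6 0 0 0 0; 4 -16.3 -9 0 0 0 0; 4 -16.3 -11.5 0 0 0 0; 4 -16.3 -12.5 0 0 0 0'; python3 -m handwheel '0 0 0 0 0 0 0; 0 0 0 0 0 0 0'
```

```text
time_s: 33.82
position: [0.4585, 0.2145, 0.1895]
tool_rot: [[-0.904, -0.005, -0.427], [-0.005, 1.0, -0.001], [0.427, 0.001, -0.904]]
ft_force: [-0.1, 0.3, -0.3]
grip_width: 0.0663
gripper_force: 0.0
time_s: 34.32
position: [0.4448, 0.2147, 0.254]
tool_rot: [[-1.0, -0.006, 0.0], [-0.006, 1.0, 0.0], [-0.0, 0.0, -1.0]]
ft_force: [0.2, 0.3, -0.9]
grip_width: 0.0
gripper_force: 0.0
L now [134. 146. 133.] empty [156. 152. 154.]
M now [138. 150. 137.] empty [151. 147. 149.]
R now [88. 87. 89.] empty [146. 143. 145.]
time_s: 35.03
position: [0.4842, 0.0503, 0.1233]
tool_rot: [[-1.0, -0.002, -0.01], [-0.002, 1.0, 0.002], [0.01, 0.002, -1.0]]
ft_force: [-0.7, 1.1, 0.8]
grip_width: 0.0003
gripper_force: 0.0
time_s: 35.2
position: [0.4857, 0.0513, 0.1269]
tool_rot: [[-1.0, -0.005, -0.004], [-0.005, 1.0, 0.001], [0.004, 0.001, -1.0]]
ft_force: [0.5, -0.2, -0.4]
grip_width: 0.0006
gripper_force: 0.0
```

```bash
python3 -m handwheel '0 0 -1.4 0 0 0 0; 0.1 0 -2.3 0 0 0 0; 0.3 0 -3.3 0 0 0 0; 0.4 0 -4.3 0 0 0 0; 0.5 0 -5.1 0 0 0 0; 0.6 0 -5.4 0 0 0 0; 0.6 0 -5.4 0 0 0 0; 0.6 0 -5.4 0 0 0 0'; python3 -m handwheel '0 0 0 0 0 0 0;0 0 0 0 0 0 0;0 0 0 0 0 0 0;0 0 0 0 0 0 0;0 0 0 0 0 0 0;0 0 0 0 0 0 0;0 0 0 0 0 0 0;0 0 0 0 0 0 0';python3 -m handwheel '0 0 0 0 0 0 0;0 0 0 0 0 0 0;0 0 0 0 0 0 0;0 0 0 0 0 0 0;0 0 0 0 0 0 0;0 0 0 0 0 0 0;0 0 0 0 0 0 0;0 0 0 0 0 0 0'; python3 chk.py;cp pics/chk.png pics/open2.png;  python3 -m handwheel '-0.1 0 1.3 0 0 0 0; -0.3 0 2.6 0 0 0 0; -0.5 0 4 0 0 0 0; -0.6 0 7 0 0 0 0; -0.6 0 10 0 0 0 0; -0.6 0 13 0 0 0 0; -0.6 0 16 0 0 0 0; -0.6 0 18 0 0 0 0'; python3 -m handwheel '0 0 0 0 0 0 0;0 0 0 0 0 0 0;0 0 0 0 0 0 0;0 0 0 0 0 0 0'; python3 - <<'E'
from h import *
snap('scene','f1.png');snap('side','f2.png')
a=cv2.imread('pics/f1.png')[150:400,160:440];b=cv2.imread('pics/f2.png')[200:350,170:330];c=cv2.imread('pics/open2.png')[200:350,170:330]
cv2.imwrite('pics/f.png',np.hstack([cv2.resize(a,(480,428)),np.vstack([cv2.resize(b,(300,281)),cv2.resize(c,(300,281))])[:428*0+562][:562] if 0 else cv2.resize(np.vstack([b,c]),(300,428))]))
E
```

```text
time_s: 35.87
position: [0.4913, 0.0517, 0.0743]
tool_rot: [[-1.0, -0.006, -0.001], [-0.006, 1.0, 0.0], [0.001, 0.0, -1.0]]
ft_force: [-3.9, 0.9, 5.9]
grip_width: -0.0001
gripper_force: 2.9
time_s: 36.53
position: [0.4914, 0.0517, 0.0741]
tool_rot: [[-1.0, -0.005, -0.0], [-0.005, 1.0, 0.0], [0.0, 0.0, -1.0]]
ft_force: [-3.3, 1.5, 5.2]
grip_width: -0.0
gripper_force: 2.9
time_s: 37.2
position: [0.4914, 0.0516, 0.0741]
tool_rot: [[-1.0, -0.005, 0.0], [-0.005, 1.0, 0.0], [-0.0, 0.0, -1.0]]
ft_force: [-3.2, 0.6, 5.0]
grip_width: -0.0
gripper_force: 2.9
L now [155. 151. 156.] empty [156. 152. 154.]
M now [152. 149. 155.] empty [151. 147. 149.]
R now [147. 145. 149.] empty [146. 143. 145.]
time_s: 37.92
position: [0.4865, 0.0513, 0.2569]
tool_rot: [[-1.0, -0.005, 0.005], [-0.005, 1.0, -0.001], [-0.005, -0.001, -1.0]]
ft_force: [0.8, -0.1, 0.5]
grip_width: 0.0
gripper_force: 0.0
time_s: 38.25
position: [0.4852, 0.0515, 0.2528]
tool_rot: [[-1.0, -0.005, -0.002], [-0.005, 1.0, 0.0], [0.002, 0.0, -1.0]]
ft_force: [0.4, -0.7, 0.4]
grip_width: -0.0
gripper_force: 0.0
```

View pics/f.png

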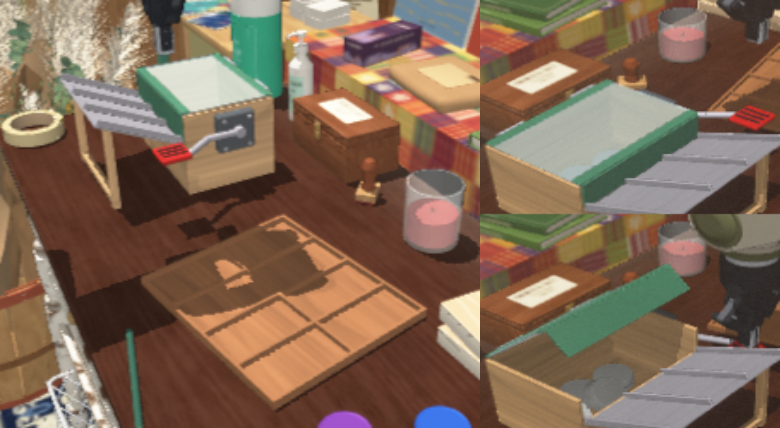

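The tray is empty, the chute is clear, and the lid is shut (green skirt down at the chute foot). The tins lie in the bin, and the stamp at (368,180) and candle at (433,215) are where they were. Handing in.

```bash
python3 -c "
from rig import env
print(env.close_job())"
```

```text
the job is handed in; nothing more can be done
None
```

All five balm tins went into the returns bin by the chute and lever in two loads; the lid is shut, the stamp and candle were not touched, and the job is handed in (about 38 s of robot time).

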